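# Trip the hidden latch of the consumables tray with the release pin

### The arm

A 6-joint arm with a two-finger parallel gripper is mounted at the origin on the work surface. World frame = base frame: x ahead of the robot, y to its left, z up, the work surface at z = 0. Lengths are in mm, angles in rad, forces in N, time in s.
With the tool pointing down it reaches from about 400 to 925 mm from the base axis. Payload 12.5 kg.
Tool frame: the origin (TCP) lies midway between the tips of the shut fingers; the grasp point (between the pads) lies 19 mm behind it; y points along the fingers, x is the direction in which the jaws open and shut, and the axes are right-handed (so a half turn about y gives the same grasp; the last joint's range is limited). The gripper opens to 95 mm and grips with 3 to 60 N. Pads are 20 mm wide; open, the fingers measure 119 mm over their backs; the gripper's body (75 mm by 180 mm) begins 59 mm behind the grasp point.
Start: joints at [0.998, 0.491, 1.559, -0, 1.092, -0.106], TCP at [281.256, 558.159, 214.661] pointing down, gripper open.
Joint ranges: [-3.1, 3.1], [-0.84, 2.19], [0.05, 2.79], [-1.13, 4.28], [0.06, 2.93], [-2.69, 2.69]. Speed limits (rad/s): [2.22, 2.22, 2.79, 3.14, 3.14, 3.14].

### API

Orientations are given as [roll, pitch, yaw] about the fixed x, y, z axes, in that order (R = Rz(yaw) Ry(pitch) Rx(roll)).
In Python, from cell import env, vision, job gives the robot as it stands.
- The arm moves only by the shell command python3 -m crank 'ROWS' [OPENING]. ROWS is JSON, a list of rows, each a list of 6 numbers: the shift along the tool's x, y, z in mm, then the turn, a rotation vector about the tool's x, y, z in degrees. In form: [[x, y, z, rx, ry, rz], ...]. A call has 1 to 5 rows; each row is the pose to reach, as a shift and turn from the pose measured when the call began, along the tool's axes at that moment; what a row does not reach only later rows make up. A row lasts 1/10 s, in which the tool goes at most 50 mm and 8.59 degrees, less where a joint would pass 70% of its speed; a pose out of reach is approached as far as the arm can. A call with a gripper value outside its range is refused whole. OPENING is the opening, from 0 (shut) to 1 (fully open), set as the call begins (- or left out, the last holds). The fingers move at their own pace and stop on an object; the grip force is fixed at half the most. Time passes only in rows, so rows that repeat a pose let the fingers close. It gives the time, the measured TCP pose, the force and the opening at its end, in the units of the state.
- env.state(): the state, without advancing time (a new reading comes with each control period).
- vision.read_camera(name): name is "scene" or "side" or "wrist"; returns (picture, depth): 420x560x3 uint8, blue, green, red; 420x560 float32, mm along the optical axis (not along the pixel's ray), 0 where there is no reading.
- vision.calibration(name): a dict with "vertical_fov" (degrees; the focal length in pixels is half the picture's height over the tangent of half this angle, whatever the lens; pixels are square), "cx", "cy" (the principal point, pixels), "pose" (4x4, takes a point from camera to world coordinates). Camera axes: x right, y down, z forward; pixel columns grow to the right and rows downward; lengths in mm; the calibration is good to about 2 mm. The wrist camera is an equidistant fisheye: a pixel r from the principal point sees the ray r / f radians off the axis. A picture is of the moment at which its call begins: read the wrist's pose just before it. calibration takes no time and is no camera call; for the wrist camera it gives the pose at the moment of the call.
- job.job_done(): hands the job in, once; it reports no verdict.
The state is a dict: "t": time; "joints": joint angles; "qvel": joint speeds; "tau": joint torques, N m; "eef_pos": TCP position; "tcp_rot": TCP orientation; "ft_force": force on the tool from outside, world axes, zero at the start; "moment": the same for the moment, N m; "opening": opening from 0.0 (shut) to 1.0 (fully open).
Only numpy, scipy, OpenCV 4.12 (cv2) and the standard library are available. Lean on these libraries where they do the work, as an engineer would, in place of code of your own. Each camera call takes 0.05 s, during which the arm holds its last target.

### The job

Get at the contact tips: take the thin release pin out of the drilled block, push it down through the small round hole in the top of the grey consumables box until the hidden spring latch lets go, and keep it pressed until the tray has slid all the way out by its own spring. The latch is delicate and sits at a depth you can only feel, so never press the pin on the box or its latch harder than 20 N and do not touch the box or the tray with the gripper. Then stand the pin back in its own hole in the block, fully seated and upright, and leave everything else where it is.

Things in the scene. Friction and masses are not known exactly. Their poses are not given: they have to be found in the camera images.
- caddy: Grey sheet-steel box, bolted down, 200 (x) x 160 (y) x 100 mm high. Origin: centre of its underside; z up; its front, with the tray, faces its -x. On the flat top: one round access hole; five dark vent slots (markings only) on its +x side; a screw head, 2 mm proud, near each corner. Under the hole is the latch's flat striker, 28 mm across, whose top is 20 to 42 mm below the hole's mouth.
- hole (a point): Centre of the mouth of the access hole, 9 mm across, on top of the box (z = 100 mm, 20 mm to +x of its centre), axes as the box's. The depth of the striker under it differs each time and cannot be seen. Striker spring: 3 N to start, then 0.8 N per mm; the latch lets go after 6 mm (about 8 N); a hard stop follows at 9 mm (about 10.5 N), where force rises steeply.
- tray (a joint): How far the tray is out of the box, m: 0 shut, 0.050 fully out, towards the box's -x. Once the latch lets go, a damped spring drives it out in about 1.5 s. If the latch is let up too early, a second catch stops the tray at about 0.025 and the latch must be pressed again as before. Once beyond 0.045 it stays out.
- tray_front (a point): Middle of the upper edge of the tray's front panel (bare steel panel 150 mm wide, 46 mm high, no handle, lower half of the box's front); moves with the tray; 50 mm above the table.
- pin: Release pin, all bare metal, 90 g, standing in the block at the start. Origin: the round tip of its rod; z points up along the rod to the handle. Rod 6 mm thick and 75 mm long (z 0 to 75 mm); collar 22 mm across and 4 mm thick (z 75 to 79 mm); square handle 14 x 14 mm, 50 mm long (z 79 to 129 mm), its flats facing the pin's x and y. Grip the handle about its middle, z = 104 mm.
- rack: Drilled aluminium block, fixed, 60 (x) x 110 (y) x 80 mm high. Origin: centre of its underside; z up. Two through holes from the top: one 12 mm wide at y = +28 mm that holds the pin, one 18 mm wide at y = -28 mm that holds the punch.
- rack_hole (a point): Centre of the mouth of the pin's own hole (12 mm wide, slightly chamfered) at the top of the block, axes as the block's. With the pin fully home its collar rests on the block here, its origin 75 mm below this point.
- punch: Thick punch in the block's other hole: 15 mm shaft, black handle 26 mm across whose round top stands 35 mm above the block; not needed, leave it. Origin: lower end of its shaft, z up.
- magnet: Red three-bar welding magnet, 90 mm, 16 mm high, lying flat; a bystander, leave it.
- hammer: Hammer lying at the far side; a bystander, leave it.
- wire_brush: Wire brush lying at the left; a bystander, leave it.
- spanner: Spanner lying flat near the robot; a bystander, leave it.
- spray: White spray can, 64 mm across, 190 mm high, standing at the left; a bystander, leave it.
- bracket: Steel angle bracket, 60 x 80 x 60 mm, between the block and the box, far side; a bystander, leave it.
- grinder: Yellow angle grinder with a black grip, lying at the right; a bystander, leave it.
Not all that is in view belongs to the job. Leave any black, blue or yellow look-alike of the rack alone.

How it is judged:
By the outcome, as a careful person would: the job done as asked, in the order asked, and still so for the second after the job is handed in, with the robot touching nothing.
It also fails if it takes over 64 s, if anything falls off the work surface, if the arm or the gripper's body presses on something with over 40 N, if the wrist force passes 120 N, or if a joint passes its speed limit or range.

## Working session

There is one attempt and no reset: what is moved stays moved. The work goes in short steps, Python scripts to look and compute and a shell command to move; the robot and the scene stay as the last step left them, time stands still between calls to the robot, and variables do not carry over. Pictures are saved under pics/ and viewed, and the job is handed in when it is done.

```bash
ls; mkdir -p pics
python3 - <<'E'
from cell import env, vision, job
import cv2
print(env.state())
for n in ["scene","side","wrist"]:
    c=vision.calibration(n); print(n,c)
    p,d=vision.read_camera(n); cv2.imwrite(f"pics/{n}0.png",p)
    import numpy as np; np.save(f"pics/{n}0.npy",d)
E
```

```text
pics
{'t': 0.0, 'joints': array([ 9.98428967e-01,  4.91537101e-01,  1.55950201e+00,  2.21152066e-07,
        1.09167797e+00, -1.05610944e-01]), 'qvel': array([ 0.00093213,  0.00020075,  0.00103413, -0.00079506, -0.00124292,
        0.00043182]), 'tau': array([-3.87104534e-03, -6.12637424e+01, -2.58173704e+01,  6.91517699e-02,
        4.82294220e-02, -1.45891827e-04]), 'eef_pos': array([281.08666926, 557.9288505 , 214.05760015]), 'tcp_rot': array([-1.57067760e+00,  1.11814329e-03,  1.10403987e+00]), 'ft_force': array([-0.7499004 , -0.32002288, -0.23782743]), 'moment': array([0.03156849, 0.03877326, 0.04112322]), 'opening': 1.0006835110961252}
scene {'vertical_fov': 46.5312161625871, 'cx': 288.8294413603079, 'cy': 208.9495017254621, 'pose': array([[ 6.45485655e-01,  4.67289919e-01, -6.04142699e-01,
         1.48437206e+03],
       [ 7.63637208e-01, -4.09731820e-01,  4.98977004e-01,
        -7.26504022e+02],
       [-1.43695639e-02, -7.83428342e-01, -6.21315982e-01,
         1.00621185e+03],
       [ 0.00000000e+00,  0.00000000e+00,  0.00000000e+00,
         1.00000000e+00]])}
side {'ve
[... 177 characters left out ...]
       [-5.44573650e-01, -6.20705484e-01,  5.64060494e-01,
        -6.75049293e+02],
       [-1.54023675e-02, -6.65016354e-01, -7.46669951e-01,
         1.00799487e+03],
       [ 0.00000000e+00,  0.00000000e+00,  0.00000000e+00,
         1.00000000e+00]])}
wrist {'vertical_fov': 65.70646984690485, 'cx': 278.17393635229513, 'cy': 213.95031896407238, 'pose': array([[ 4.50518176e-01,  8.58609316e-01,  2.44588257e-01,
         2.12864688e+02],
       [ 8.92766227e-01, -4.32864650e-01, -1.24886582e-01,
         5.92353827e+02],
       [-1.35517224e-03,  2.74623810e-01, -9.61550792e-01,
         3.84565632e+02],
       [ 0.00000000e+00,  0.00000000e+00,  0.00000000e+00,
         1.00000000e+00]])}
```

View pics/scene0.png

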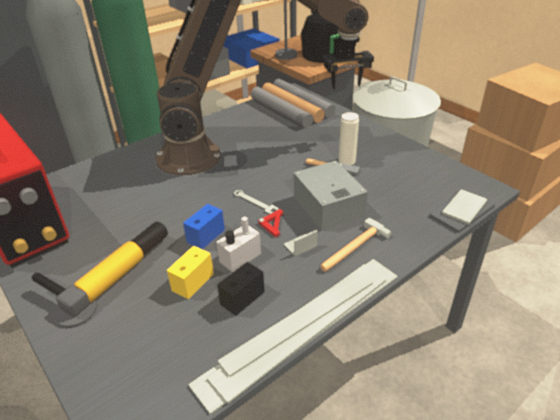

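View pics/side0.png

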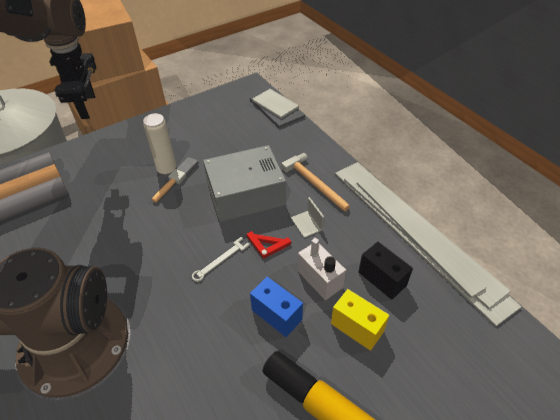

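View pics/wrist0.png

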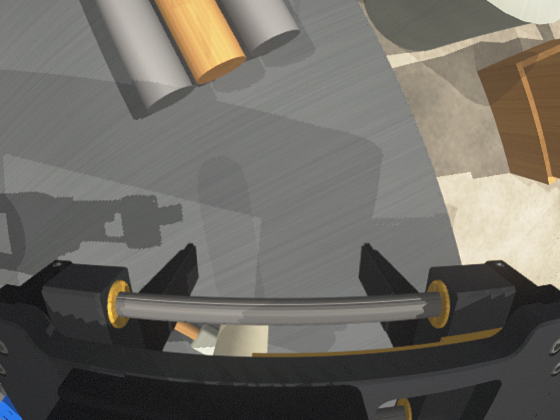

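Run:
```python
import cv2, numpy as np
s=cv2.imread('pics/side0.png'); a=s[140:220,195:295]; b=s[225:305,290:390]
a=cv2.resize(a,None,fx=7,fy=7,interpolation=cv2.INTER_CUBIC);b=cv2.resize(b,None,fx=7,fy=7,interpolation=cv2.INTER_CUBIC)
cv2.imwrite('pics/s_box.png',a);cv2.imwrite('pics/s_rack.png',b)
s=cv2.imread('pics/scene0.png'); a=s[155:235,285:385]; b=s[205:285,200:300]
a=cv2.resize(a,None,fx=7,fy=7,interpolation=cv2.INTER_CUBIC);b=cv2.resize(b,None,fx=7,fy=7,interpolation=cv2.INTER_CUBIC)
cv2.imwrite('pics/c_box.png',a);cv2.imwrite('pics/c_rack.png',b)
```

```text
(no output)
```

View pics/s_box.png

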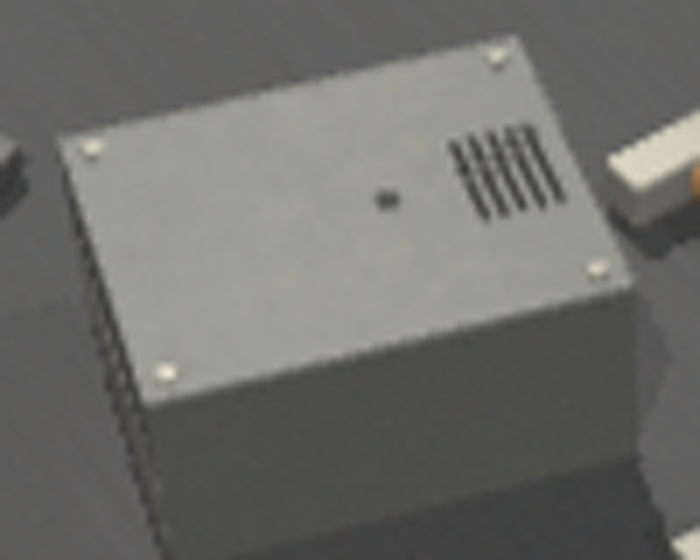

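View pics/s_rack.png

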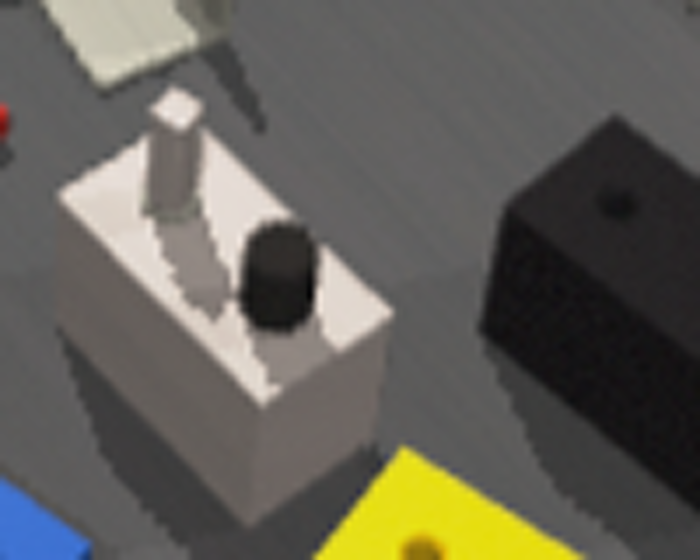

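View pics/c_box.png

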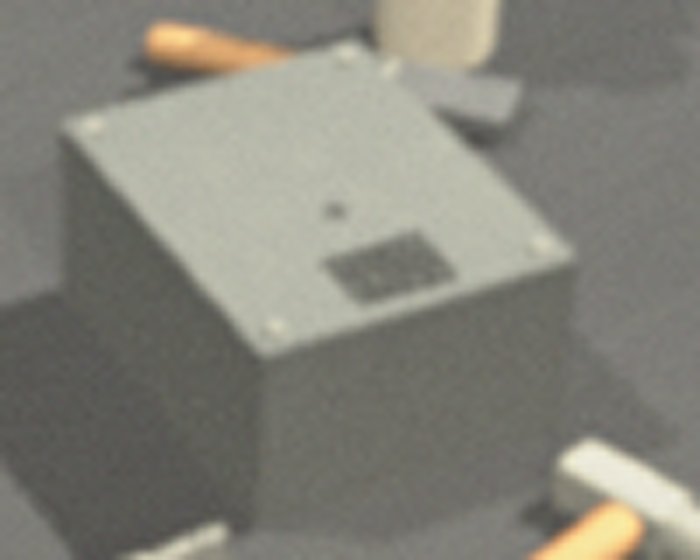

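View pics/c_rack.png

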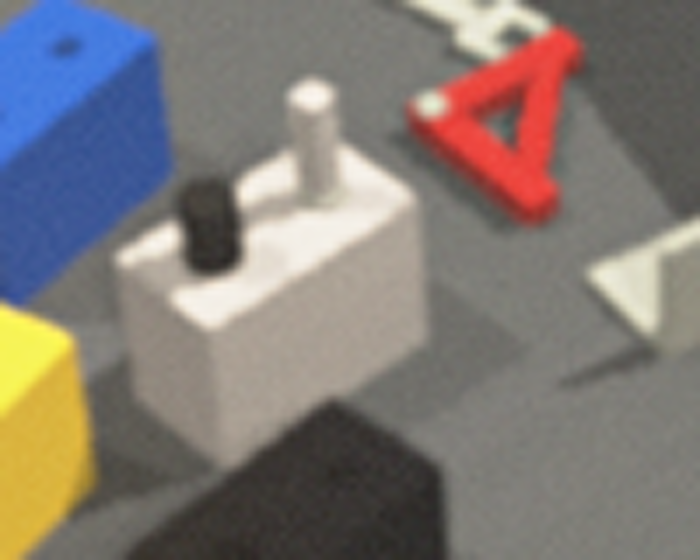

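```bash
cat > h.py <<'E'
import numpy as np, math
from cell import env, vision, job
def ray(name,u,v,cal=None):
    c=cal or vision.calibration(name); f=210/math.tan(math.radians(c['vertical_fov'])/2)
    x,y=u-c['cx'],v-c['cy']
    if name=='wrist':
        r=math.hypot(x,y); th=r/f; d=np.array([math.sin(th)*x/r,math.sin(th)*y/r,math.cos(th)]) if r>0 else np.array([0,0,1.])
    else: d=np.array([x/f,y/f,1.])
    P=c['pose']; return P[:3,3],P[:3,:3]@d
def plane(name,u,v,z,cal=None):
    o,d=ray(name,u,v,cal); return o+d*(z-o[2])/d[2]
def tri(r1,r2):
    (o1,d1),(o2,d2)=r1,r2; d1=d1/np.linalg.norm(d1);d2=d2/np.linalg.norm(d2)
    A=np.stack([d1,-d2],1); t=np.linalg.lstsq(A,o2-o1,rcond=None)[0]
    p,q=o1+t[0]*d1,o2+t[1]*d2; return (p+q)/2,np.linalg.norm(p-q)
E
python3 - <<'E'
from h import *
np.set_printoptions(precision=1,suppress=True)
cr={'sb':('side',195,140),'sr':('side',290,225),'cb':('scene',285,155),'cr':('scene',200,205)}
def px(k,x,y): n,a,b=cr[k]; return n,(x+.5)/7-.5+a,(y+.5)/7-.5+b
def pl(k,x,y,z): n,u,v=px(k,x,y); return plane(n,u,v,z)
print('hole',pl('sb',387,200,100),pl('cb',335,211,100),tri(ray(*px('sb',387,200)),ray(*px('cb',335,211))))
print('pintop',pl('sr',177,107,134),pl('cr',313,92,134),tri(ray(*px('sr',177,107)),ray(*px('cr',313,92))))
print('punchtop',pl('sr',281,240,115),pl('cr',208,195,115))
B=[pl('sb',*p,100) for p in [(60,137),(148,404),(635,287),(517,38)]]
B2=[pl('cb',*p,100) for p in [(65,127),(262,355),(577,258),(350,42)]]
R=[pl('sr',*p,80) for p in [(60,193),(263,407),(392,312)]]
R2=[pl('cr',*p,80) for p in [(115,262),(212,330),(415,197),(340,140)]]
for n,c in (('boxside',B),('boxscene',B2),('rackside',R),('rackscene',R2)):
    print(n); 
    for i,p in enumerate(c):
        e=c[(i+1)%len(c)]-p; print(p,np.linalg.norm(e),math.degrees(math.atan2(e[1],e[0])))
    print(np.mean(c,0))
E
```

```text
hole [594.7 185.1 100. ] [599.9 185.5 100. ] (array([596.5, 188.9,  96.4]), np.float64(0.46502275877802923))
pintop [ 580.8 -147.3  134. ] [ 583.9 -146.   134. ] (array([ 582. , -145.3,  131.9]), np.float64(1.2076723429928837))
punchtop [ 586.  -200.9  115. ] [ 588.9 -202.8  115. ]
boxside
[500.9 294.  100. ] 160.89452482927723 -104.60615166496649
[460.3 138.3 100. ] 197.46283357575166 -15.089326883671067
[650.9  86.9 100. ] 159.15416630909667 75.02909730907551
[692.  240.7 100. ] 198.49826896280808 164.40987201280734
[576. 190. 100.]
boxscene
[467.4 137.7 100. ] 194.55256868322243 -14.858744765438873
[655.5  87.8 100. ] 158.78352529670926 74.94995216001084
[696.7 241.2 100. ] 199.18337240453815 165.96499316299608
[503.5 289.5 100. ] 155.97246571712748 -103.35978127938934
[580.8 189.  100. ]
rackside
[ 550.2 -122.9   80. ] 110.74341348521446 -86.65962259938452
[ 556.7 -233.5   80. ] 59.99936303311491 5.846271154884661
[ 616.4 -227.3   80. ] 123.62443320391525 122.34444339294564
[ 574.4 -194.6   80. ]
rackscene
[ 562.9 -234.1   80. ] 58.95484285455938 6.5741379748312925
[ 621.4 -227.3   80. ] 109.14493546476692 95.50999629395649
[ 611.  -118.7   80. ] 49.64731843112798 -178.10717726808136
[ 561.3 -120.3   80. ] 113.76077408956829 -89.2278416735814
[ 589.1 -175.1   80. ]
```

```bash
cat >> h.py <<'E'
from scipy.spatial.transform import Rotation as Ro
np.set_printoptions(precision=2,suppress=True)
def go(p,yaw=None,s=None):
    "shift/turn in tool axes from the measured pose to world TCP p, pointing down, yaw deg"
    s=s or env.state(); R=Ro.from_euler('xyz',s['tcp_rot']); 
    y=math.degrees(s['tcp_rot'][2]) if yaw is None else yaw
    T=Ro.from_euler('xyz',[-90,0,y],degrees=True)
    print('from',s['eef_pos'],'rot',np.degrees(s['tcp_rot']),'t',round(s['t'],2),'F',s['ft_force'],'open',round(s['opening'],3))
    print('shift',R.inv().apply(np.array(p)-s['eef_pos']),'turn',np.degrees((R.inv()*T).as_rotvec()))
E
python3 - <<'E'
from h import *
def px(x,y): return (x+.5)/7-.5+290,(y+.5)/7-.5+225
c=[plane('side',*px(*p),134) for p in [(175,85),(205,105),(178,130),(150,110)]]
for i in range(4):
    e=c[(i+1)%4]-c[i]; print(c[i],np.linalg.norm(e),math.degrees(math.atan2(e[1],e[0])))
print('spray',plane('side',154,120,190),plane('scene',349,118,190))
go([582,-147,260],5)
E
```

```text
[ 585.76 -139.25  134.  ] 13.11313652520447 -74.87391717429671
[ 589.18 -151.91  134.  ] 14.34891418199888 -165.64569259601743
[ 575.28 -155.47  134.  ] 12.525715508733644 103.43059126416213
[ 572.37 -143.29  134.  ] 13.9827186537316 16.763837394861763
spray [424.18 426.79 190.  ] [438.22 418.36 190.  ]
from [281.14 557.99 214.23] rot [-90.     0.04  63.25] t 0.15 F [-0.2  -0.25  0.67] open 1.0
shift [-494.21  -45.43 -585.93] turn [ 0.02 58.25 -0.04]
```

```bash
python3 -m crank '[[-15,-45,-20,0,4,0],[-45,-45,-55,0,12,0],[-77,-45,-92,0,20,0],[-109,-45,-129,0,28,0],[-141,-45,-167,0,36,0]]'; python3 -c "
from h import *
go([582,-147,260],15)"
```

```text
t: 0.65
eef_pos: [367.0, 355.2, 259.3]
tcp_rot: [-1.571, 0.001, 0.47]
ft_force: [1.0, 0.5, -0.2]
opening: 0.999
from [367.03 355.2  259.27] rot [-90.03   0.04  26.96] t 0.65 F [ 1.02  0.54 -0.19] open 0.999
shift [ -36.03   -0.45 -545.09] turn [ 0.03 11.96 -0.04]
```

```bash
python3 -m crank '[[-3,0,-48,0,4,0],[-6,0,-96,0,8,0],[-9,0,-144,0,12,0],[-12,0,-192,0,12,0],[-15,0,-240,0,12,0]]'; python3 -c "
from h import *
go([582,-147,260],15)"
```

```text
t: 1.15
eef_pos: [462.8, 132.6, 259.5]
tcp_rot: [-1.571, 0.0, 0.261]
ft_force: [0.5, 0.8, -0.3]
opening: 1.0
from [462.79 132.58 259.48] rot [-90.03   0.02  14.95] t 1.15 F [ 0.49  0.76 -0.29] open 1.0
shift [  43.04   -0.36 -300.87] turn [ 0.03 -0.05 -0.02]
```

```bash
python3 -m crank '[[50,0,-45,0,0,0],[50,0,-93,0,0,0],[50,0,-141,0,0,0],[50,0,-189,0,0,0],[50,0,-225,0,0,0]]'; python3 -c "
from h import *
go([582,-147,260],15)"
```

```text
t: 1.65
eef_pos: [569.5, -74.3, 259.3]
tcp_rot: [-1.571, 0.001, 0.26]
ft_force: [1.1, 1.0, 1.2]
opening: 1.001
from [569.45 -74.32 259.27] rot [-90.03   0.05  14.92] t 1.65 F [1.13 0.98 1.2 ] open 1.001
shift [ -6.59  -0.69 -73.46] turn [ 0.03 -0.08 -0.05]
```

```bash
python3 -m crank '[[-3,0,-40,0,0,0],[-6,0,-80,0,0,0],[-6,0,-115,0,0,0],[-6,0,-115,0,0,0]]' 0.5
python3 - <<'E'
from h import *
import cv2
c=vision.calibration('wrist'); p,d=vision.read_camera('wrist'); cv2.imwrite('pics/w1.png',p); np.save('pics/w1.npy',d); np.save('pics/w1pose.npy',c['pose'])
go([582,-147,260],15)
E
```

```text
t: 2.05
eef_pos: [593.6, -190.7, 258.5]
tcp_rot: [-1.571, 0.001, 0.257]
ft_force: [-0.0, 0.0, -0.3]
opening: 0.72
from [ 593.12 -188.66  258.49] rot [-89.99   0.1   14.77] t 2.1 F [ 0.03 -0.27 -0.72] open 0.685
shift [-0.14 -1.5  43.11] turn [-0.01 -0.23 -0.1 ]
```

View pics/w1.png

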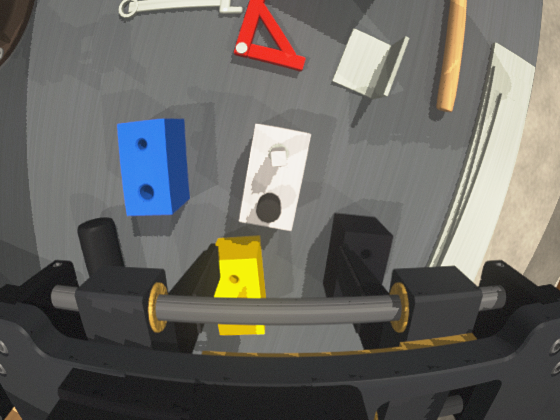

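Run:
```python
import cv2
s=cv2.imread('pics/w1.png')[115:240,225:325]
cv2.imwrite('pics/w1z.png',cv2.resize(s,None,fx=5,fy=5,interpolation=cv2.INTER_CUBIC)[:600])
```

```text
(no output)
```

View pics/w1z.png

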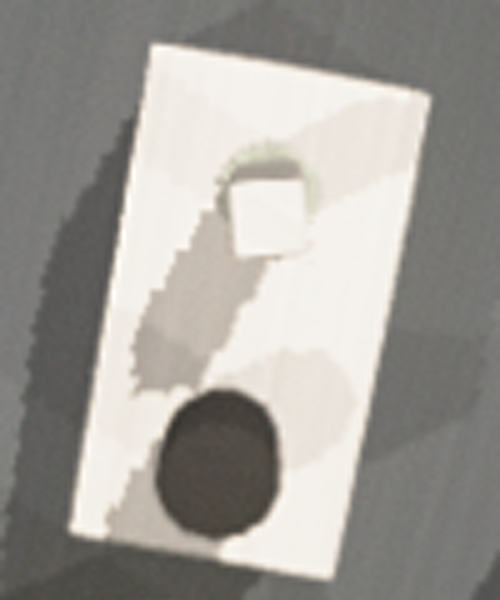

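Run:
```python
from h import *
cal=vision.calibration('wrist'); cal=dict(cal); cal['pose']=np.load('pics/w1pose.npy')
px=lambda x,y:((x+.5)/5-.5+225,(y+.5)/5-.5+115)
for n,z,P in (('pin',134,[(229,185),(306,178),(312,250),(236,258)]),('rack',80,[(150,43),(430,95),(332,580),(70,533)])):
    c=[plane('wrist',*px(*p),z,cal) for p in P]
    for i in range(4):
        e=c[(i+1)%4]-c[i]; print(c[i],np.linalg.norm(e),math.degrees(math.atan2(e[1],e[0])))
    m=np.mean(c,0); print(n,m)
    a=math.radians(5)
    if n=='rack': print(m+28*np.array([-math.sin(a),math.cos(a),0]))
go([582,-147,260],15)
```

```text
[ 574.21 -143.09  134.  ] 13.987285415170387 19.94185390874234
[ 587.36 -138.32  134.  ] 13.252133415742867 -70.35897530941531
[ 591.81 -150.8   134.  ] 13.927531128570413 -159.19506171296476
[ 578.79 -155.75  134.  ] 13.461744994804981 109.90676139074621
pin [ 583.04 -146.99  134.  ]
[ 550.16 -122.55   80.  ] 60.575854832810826 4.186977220877953
[ 610.58 -118.12   80.  ] 110.54599033534437 -85.73701450262256
[ 618.8  -228.36   80.  ] 60.259390997800345 -175.92723810706724
[ 558.69 -232.64   80.  ] 110.4267416735507 94.42733012125399
rack [ 584.56 -175.42   80.  ]
[ 582.12 -147.53   80.  ]
from [ 593.12 -188.66  258.49] rot [-89.99   0.1   14.77] t 2.1 F [ 0.03 -0.27 -0.72] open 0.685
shift [-0.14 -1.5  43.11] turn [-0.01 -0.23 -0.1 ]
```

```bash
python3 -m crank '[[0,20,22,0,-3,0],[0,55,44,0,-5,0],[0,90,44,0,-5,0],[0,90,44,0,-5,0]]' 0.45; python3 -c "
from h import *
go([583,-147,90],20)"
```

```text
t: 2.5
eef_pos: [579.7, -143.9, 165.1]
tcp_rot: [-1.566, 0.007, 0.347]
ft_force: [0.1, 0.3, 0.2]
opening: 0.452
from [ 579.71 -143.86  165.07] rot [-89.72   0.4   19.86] t 2.5 F [0.07 0.35 0.2 ] open 0.452
shift [ 2.55 75.03 -4.44] turn [-0.29 -0.14 -0.4 ]
```

```bash
python3 -m crank '[[2.5,5,-4.4,0,0,-0.4],[2.5,30,-4.4,0,0,-0.4],[2.5,50,-4.4,0,0,-0.4],[2.5,50,-4.4,0,0,-0.4],[2.5,50,-4.4,0,0,-0.4]]'; python3 -c "
from h import *
go([583,-147,90],20)"
```

```text
t: 3.0
eef_pos: [583.9, -147.3, 116.4]
tcp_rot: [-1.567, -0.001, 0.347]
ft_force: [-0.5, 0.4, 0.6]
opening: 0.45
from [ 583.91 -147.35  116.42] rot [-89.77  -0.07  19.86] t 3.0 F [-0.5   0.39  0.61] open 0.45
shift [-0.77 26.42  0.53] turn [-0.23 -0.14  0.07]
```

```bash
python3 -m crank '[[-0.8,15,0.5,-0.2,-0.1,0],[-0.8,26.4,0.5,-0.2,-0.1,0],[-0.8,26.4,0.5,-0.2,-0.1,0],[-0.8,26.4,0.5,-0.2,-0.1,0]]'; python3 -c "
from h import *
go([583,-147,90],20)"
```

```text
t: 3.4
eef_pos: [583.3, -147.2, 90.6]
tcp_rot: [-1.571, -0.002, 0.348]
ft_force: [-0.1, -0.4, 0.2]
opening: 0.45
from [ 583.28 -147.18   90.64] rot [-89.98  -0.1   19.95] t 3.4 F [-0.1  -0.44  0.19] open 0.45
shift [-0.21  0.64  0.27] turn [-0.02 -0.05  0.1 ]
```

```bash
python3 -m crank '[[0,0,0,0,0,0],[0,0,0,0,0,0],[0,0,0,0,0,0],[0,0,0,0,0,0],[0,0,0,0,0,0]]' 0; python3 -c "
from h import *
go([583,-147,90],20);print(env.state()['moment'])"
```

```text
t: 3.9
eef_pos: [583.3, -147.2, 90.8]
tcp_rot: [-1.571, -0.002, 0.348]
ft_force: [0.1, 0.2, 1.8]
opening: 0.145
from [ 583.29 -147.19   90.78] rot [-89.99  -0.1   19.95] t 3.9 F [0.14 0.18 1.8 ] open 0.145
shift [-0.21  0.78  0.27] turn [-0.01 -0.05  0.1 ]
[-0.12  0.06 -0.03]
```

```bash
python3 -m crank '[[0,-15,0,0,0,0],[0,-45,0,0,0,0],[0,-80,0,0,0,0],[0,-115,0,0,0,0],[0,-125,0,0,0,0]]'; python3 -c "
from h import *
s=env.state();print(s['moment'],s['ft_force'])
go([590,110,235],20)"
```

```text
t: 4.4
eef_pos: [584.0, -147.6, 219.2]
tcp_rot: [-1.574, -0.005, 0.348]
ft_force: [0.4, -0.5, -1.1]
opening: 0.146
[-0.07  0.03  0.04] [ 0.42 -0.54 -1.06]
from [ 584.04 -147.62  219.23] rot [-90.17  -0.31  19.95] t 4.4 F [ 0.42 -0.54 -1.06] open 0.146
shift [ 93.6  -15.97 240.08] turn [ 0.17 -0.05  0.31]
```

```bash
python3 -m crank '[[20,-15,42,0,0,0],[45,-15,86,0,0,0],[70,-15,130,0,0,0],[90,-15,174,0,0,0],[105,-15,218,0,0,0]]'; python3 -c "
from h import *
go([612,144,235],20)"
```

```text
t: 4.9
eef_pos: [608.0, 95.3, 232.9]
tcp_rot: [-1.573, -0.004, 0.348]
ft_force: [0.4, -0.3, -0.4]
opening: 0.147
from [608.05  95.27 232.95] rot [-90.14  -0.24  19.96] t 4.9 F [ 0.44 -0.29 -0.44] open 0.147
shift [20.36 -2.08 44.45] turn [ 0.14 -0.04  0.24]
```

```bash
python3 -m crank '[[12,-2,30,0,0,0],[20,-2,44,0,0,0],[20,-2,44,0.1,0,0.2],[20,-2,44,0.1,0,0.2],[20,-2,44,0.1,0,0.2]]'
python3 - <<'E'
from h import *
import cv2
go([612,144,235],20)
c=vision.calibration('wrist'); p,d=vision.read_camera('wrist'); cv2.imwrite('pics/w2.png',p); np.save('pics/w2.npy',d); np.save('pics/w2pose.npy',c['pose'])
E
```

```text
t: 5.4
eef_pos: [611.9, 142.1, 234.6]
tcp_rot: [-1.572, -0.0, 0.347]
ft_force: [-0.5, 0.5, -0.4]
opening: 0.145
from [611.9  142.06 234.58] rot [-90.04  -0.01  19.88] t 5.4 F [-0.45  0.48 -0.42] open 0.145
shift [ 0.75 -0.42  1.79] turn [ 0.04 -0.12  0.01]
```

View pics/w2.png

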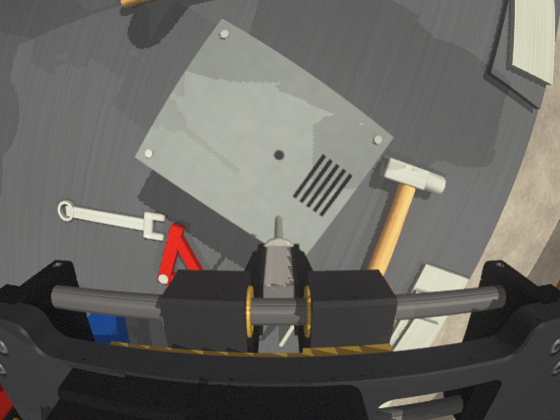

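Run:
```python
import cv2
s=cv2.imread('pics/w2.png')[140:260,239:319]
cv2.imwrite('pics/w2z.png',cv2.resize(s,None,fx=5,fy=5,interpolation=cv2.INTER_CUBIC)[:600])
g=cv2.cvtColor(cv2.imread('pics/w2.png'),cv2.COLOR_BGR2GRAY)[145:166,268:290].astype(float)
w=(110-g).clip(0); ys,xs=w.nonzero(); import numpy as np
print((w.sum(0)@np.arange(268,290))/w.sum(),(w.sum(1)@np.arange(145,166))/w.sum(), g.min(),np.median(g))
```

```text
278.5198170731707 154.77997967479675 70.0 174.0
```

View pics/w2z.png

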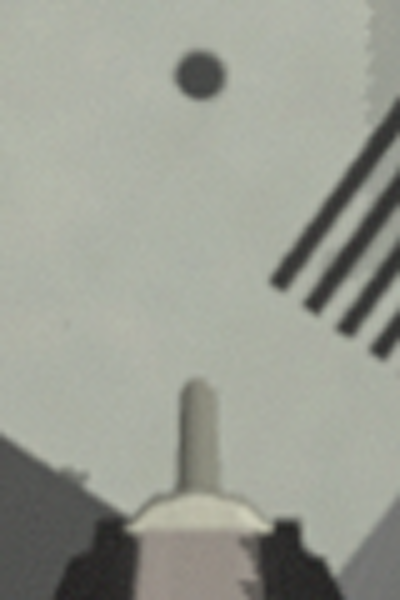

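Run:
```python
from h import *
cal=dict(vision.calibration('wrist')); cal['pose']=np.load('pics/w2pose.npy')
print('hole',plane('wrist',278.5,154.8,100,cal))
px=lambda x,y:((x+.5)/5-.5+239,(y+.5)/5-.5+140)
for y in (385,395,400): print('tip',plane('wrist',*px(198.5,y),151.8,cal))
print([plane('wrist',u,v,z,cal) for u,v,z in ((224,34,102),(377.5,139.5,102),(148.5,153.5,102))])
d=np.load('pics/w2.npy'); print('depth',d[120,250],d[155,279],d[225,278])
```

```text
hole [596.72 186.49 100.  ]
tip [611.81 144.05 151.8 ]
tip [612.39 142.45 151.8 ]
tip [612.68 141.65 151.8 ]
[array([509.6 , 278.95, 102.  ]), array([679.81, 234.28, 102.  ]), array([475.23, 147.53, 102.  ])]
depth 291.91367 328.20795 237.66275
```

```bash
python3 -c "
from h import *
go([596.4,186.1,196],20)"
```

```text
from [611.94 142.02 234.73] rot [-90.04  -0.02  19.86] t 5.45 F [ 0.14 -0.74 -1.53] open 0.146
shift [ 0.34 38.69 46.77] turn [ 0.04 -0.14  0.02]
```

```bash
python3 -m crank '[[0.3,10,20,0,0,0],[0.3,25,40,0,-0.1,0],[0.3,38.7,46.8,0,-0.1,0],[0.3,38.7,46.8,0,-0.1,0],[0.3,38.7,46.8,0,-0.1,0]]'; python3 -m crank '[[0,0,0,0,0,0],[0,0,0,0,0,0]]'
python3 - <<'E'
from h import *
import cv2
go([596.4,186.1,196],20)
im=[]
for n,b in (('wrist',(170,245,239,319)),('side',(120,200,200,300)),('scene',(140,220,285,385))):
    c=vision.calibration(n); p,d=vision.read_camera(n); cv2.imwrite(f'pics/{n}3.png',p); np.save(f'pics/{n}3.npy',d); np.save(f'pics/{n}3pose.npy',c['pose'])
    q=cv2.resize(p[b[0]:b[1],b[2]:b[3]],None,fx=5,fy=5,interpolation=cv2.INTER_CUBIC); cv2.imwrite(f'pics/{n}3z.png',q)
E
```

```text
t: 5.95
eef_pos: [596.7, 185.3, 196.0]
tcp_rot: [-1.572, -0.0, 0.348]
ft_force: [1.9, -0.5, -1.3]
opening: 0.144
t: 6.15
eef_pos: [597.3, 184.6, 196.7]
tcp_rot: [-1.572, -0.001, 0.347]
ft_force: [-0.1, -0.9, -0.6]
opening: 0.147
from [597.28 184.63 196.7 ] rot [-90.07  -0.07  19.89] t 6.15 F [-0.08 -0.9  -0.62] open 0.147
shift [-0.33  0.7   1.68] turn [ 0.07 -0.11  0.07]
```

View pics/wrist3z.png

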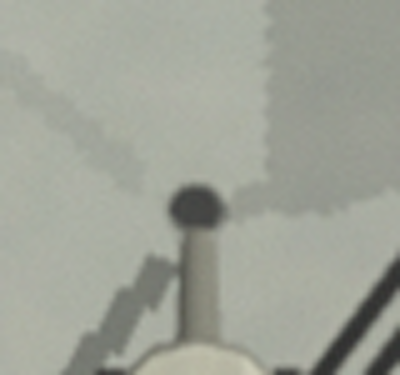

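View pics/side3z.png

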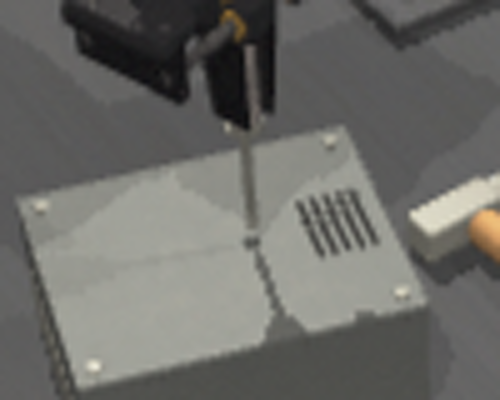

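View pics/scene3z.png

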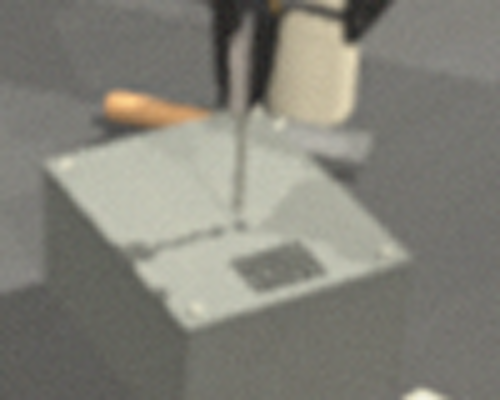

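Run:
```python
from h import *
cal=dict(vision.calibration('wrist')); cal['pose']=np.load('pics/wrist3pose.npy')
px=lambda x,y:((x+.5)/5-.5+239,(y+.5)/5-.5+170)
h=plane('wrist',*px(195.5,209),100,cal);print('hole',h)
a=math.radians(20)
for y in (240,243,246):
    t=plane('wrist',*px(198.5,y),113.9,cal); e=(h-t)[:2]
    print('tip',t,'tool x',e@[math.cos(a),math.sin(a)],'tool z',e@[-math.sin(a),math.cos(a)])
# side/scene
for n,b,hp,tp in (('side',(200,120),(251,242),(251.5,229)),('scene',(285,140),(241,227),(240,212))):
    f=lambda p:((p[0]+.5)/5-.5+b[0],(p[1]+.5)/5-.5+b[1])
    h=plane(n,*f(hp),100); t=plane(n,*f(tp),111); e=(h-t)[:2]
    print(n,h,t,'tool x',e@[math.cos(a),math.sin(a)],'tool z',e@[-math.sin(a),math.cos(a)])
go([596.4,186.1,196],20)
```

```text
hole [596.64 186.91 100.  ]
tip [597.56 185.8  113.9 ] tool x -0.48564908788811206 tool z 1.3563466391446641
tip [597.73 185.33 113.9 ] tool x -0.48448241229440625 tool z 1.8655462388345407
tip [597.91 184.85 113.9 ] tool x -0.4833146710385434 tool z 2.375312526343312
side [594.82 185.69 100.  ] [595.15 184.33 111.  ] tool x 0.1507843238206268 tool z 1.39702280803071
scene [601.81 185.32 100.  ] [600.43 185.15 111.  ] tool x 1.3560170852073719 tool z -0.310134846415631
from [596.95 185.02 196.4 ] rot [-90.06  -0.04  19.92] t 6.3 F [ 0.83  0.32 -1.33] open 0.145
shift [-0.15  0.39  1.2 ] turn [ 0.06 -0.08  0.04]
```

```bash
python3 -m crank '[[-0.3,2,1.6,0,0,0],[-0.3,5,1.6,0,0,0],[-0.3,8,1.6,0,0,0],[-0.3,8,1.6,0,0,0]]'
python3 - <<'E'
from h import *
import cv2
go([596.1,186.4,184],20)
for n,b in (('wrist',(170,245,239,319)),):
    c=vision.calibration(n); p,d=vision.read_camera(n); cv2.imwrite(f'pics/{n}4.png',p)
    q=cv2.resize(p[b[0]:b[1],b[2]:b[3]],None,fx=5,fy=5,interpolation=cv2.INTER_CUBIC); cv2.imwrite(f'pics/{n}4z.png',q)
go([596.1,186.4,184],20)
E
```

```text
t: 6.7
eef_pos: [595.9, 186.4, 187.8]
tcp_rot: [-1.572, 0.0, 0.348]
ft_force: [0.7, -0.0, -0.9]
opening: 0.143
from [595.89 186.43 187.79] rot [-90.06   0.01  19.92] t 6.7 F [ 0.69 -0.05 -0.85] open 0.143
shift [ 0.19  3.79 -0.09] turn [ 0.06 -0.08 -0.01]
from [596.01 186.43 188.08] rot [-90.06  -0.01  19.92] t 6.75 F [ 0.8   0.05 -1.78] open 0.144
shift [ 0.07  4.08 -0.05] turn [ 0.06 -0.08  0.01]
```

View pics/wrist4z.png

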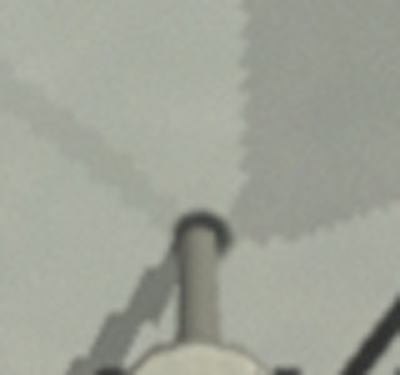

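```bash
python3 -m crank '[[0.6,2,0,0,0,0],[0.6,4,0,0,0,0],[0.6,6,0,0,0,0]]'; python3 -c "
from h import *
go([596.55,186.6,176],20);print(env.state()['moment'])"
```

```text
t: 7.05
eef_pos: [596.6, 186.6, 181.9]
tcp_rot: [-1.572, -0.0, 0.348]
ft_force: [0.2, 0.0, -1.4]
opening: 0.144
from [596.61 186.62 181.87] rot [-90.06  -0.01  19.92] t 7.05 F [ 0.22  0.01 -1.44] open 0.144
shift [-0.06  5.87  0.01] turn [ 0.06 -0.08  0.01]
[-0.06  0.02 -0.01]
```

```bash
python3 -m crank '[[0,2,0,0,0,0],[0,4,0,0,0,0],[0,6,0,0,0,0],[0,7,0,0,0,0]]'; python3 -c "
from h import *
go([596.55,186.6,168],20);print(env.state()['moment'])"
```

```text
t: 7.45
eef_pos: [596.5, 186.6, 174.6]
tcp_rot: [-1.572, 0.0, 0.348]
ft_force: [0.5, 0.1, -1.3]
opening: 0.148
from [596.52 186.6  174.61] rot [-90.06   0.01  19.92] t 7.45 F [ 0.53  0.12 -1.32] open 0.148
shift [ 0.03  6.61 -0.  ] turn [ 0.06 -0.08 -0.01]
[-0.06  0.01  0.  ]
```

```bash
python3 -m crank '[[0,2,0,0,0,0],[0,4,0,0,0,0],[0,6,0,0,0,0],[0,6,0,0,0,0]]'; python3 -c "
from h import *
go([596.55,186.6,168],20)"
```

```text
t: 7.85
eef_pos: [596.4, 186.6, 168.3]
tcp_rot: [-1.572, 0.001, 0.348]
ft_force: [0.8, -0.9, -1.6]
opening: 0.15
from [596.4  186.59 168.27] rot [-90.05   0.04  19.93] t 7.85 F [ 0.81 -0.94 -1.58] open 0.15
shift [ 0.15  0.27 -0.05] turn [ 0.05 -0.07 -0.04]
```

```bash
python3 -m crank '[[0.1,2,0,0,0,0],[0.1,3,0,0,0,0],[0.1,3,0,0,0,0]]'
```

```text
t: 8.15
eef_pos: [596.4, 186.6, 165.1]
tcp_rot: [-1.572, 0.001, 0.348]
ft_force: [0.5, -0.4, -0.6]
opening: 0.146
```

```bash
python3 -m crank '[[0,2,0,0,0,0],[0,3,0,0,0,0],[0,3,0,0,0,0]]'
```

```text
t: 8.45
eef_pos: [596.4, 186.5, 161.9]
tcp_rot: [-1.572, 0.001, 0.348]
ft_force: [-0.1, -0.8, -0.4]
opening: 0.146
```

```bash
python3 -m crank '[[0,2,0,0,0,0],[0,3,0,0,0,0],[0,3,0,0,0,0]]';python3 -c "
from h import *
go([596.55,186.6,168],20)"
```

```text
t: 8.75
eef_pos: [596.3, 186.5, 158.7]
tcp_rot: [-1.572, 0.001, 0.348]
ft_force: [0.4, 0.2, -1.1]
opening: 0.146
from [596.3  186.52 158.71] rot [-90.04   0.08  19.92] t 8.75 F [ 0.44  0.21 -1.1 ] open 0.146
shift [ 0.25 -9.29 -0.02] turn [ 0.04 -0.08 -0.08]
```

Still free at 27 mm depth.

```bash
python3 -m crank '[[0.2,2,0,0,0,0],[0.2,3,0,0,0,0],[0.2,3,0,0,0,0]]'
```

```text
t: 9.05
eef_pos: [596.6, 186.6, 156.0]
tcp_rot: [-1.572, 0.001, 0.348]
ft_force: [-0.8, -1.3, 3.1]
opening: 0.147
```

```bash
python3 -m crank '[[0,2,0,0,0,0],[0,3,0,0,0,0],[0,3,0,0,0,0]]';python3 -c "
from h import *
go([596.55,186.6,168],20)"
```

```text
t: 9.35
eef_pos: [596.7, 186.6, 153.4]
tcp_rot: [-1.572, 0.0, 0.348]
ft_force: [-1.1, 0.3, 5.7]
opening: 0.145
from [596.72 186.63 153.43] rot [-90.06   0.02  19.92] t 9.35 F [-1.15  0.32  5.7 ] open 0.145
shift [ -0.17 -14.57   0.02] turn [ 0.06 -0.08 -0.02]
```

```bash
python3 -m crank '[[-0.1,1.5,0,0,0,0],[-0.1,2.5,0,0,0,0],[-0.1,3,0,0,0,0]]';python3 -c "
from h import *
go([596.55,186.6,150],20)"
```

```text
t: 9.65
eef_pos: [596.7, 186.6, 151.0]
tcp_rot: [-1.572, -0.0, 0.348]
ft_force: [-1.0, -0.7, 6.3]
opening: 0.146
from [596.75 186.64 151.02] rot [-90.06  -0.02  19.93] t 9.65 F [-1.05 -0.75  6.27] open 0.146
shift [-0.2   1.02  0.03] turn [ 0.06 -0.07  0.02]
```

```bash
python3 -m crank '[[-0.2,0.7,0,0,0,0],[-0.2,1.3,0,0,0,0],[-0.2,1.3,0,0,0,0]]';python3 - <<'E'
from h import *
import cv2
go([596.55,186.6,150],20)
p,d=vision.read_camera('side'); cv2.imwrite('pics/side5.png',cv2.resize(p[120:260,160:340],None,fx=4,fy=4))
go([596.55,186.6,150],20)
E
```

```text
t: 9.95
eef_pos: [596.7, 186.6, 150.2]
tcp_rot: [-1.572, -0.001, 0.348]
ft_force: [-1.4, -1.1, 6.9]
opening: 0.147
from [596.69 186.6  150.22] rot [-90.07  -0.06  19.93] t 9.95 F [-1.39 -1.14  6.89] open 0.147
shift [-0.13  0.22  0.05] turn [ 0.07 -0.07  0.06]
from [596.71 186.6  150.28] rot [-90.07  -0.06  19.93] t 10.0 F [-0.22 -0.98  6.23] open 0.144
shift [-0.15  0.28  0.05] turn [ 0.07 -0.07  0.06]
```

View pics/side5.png

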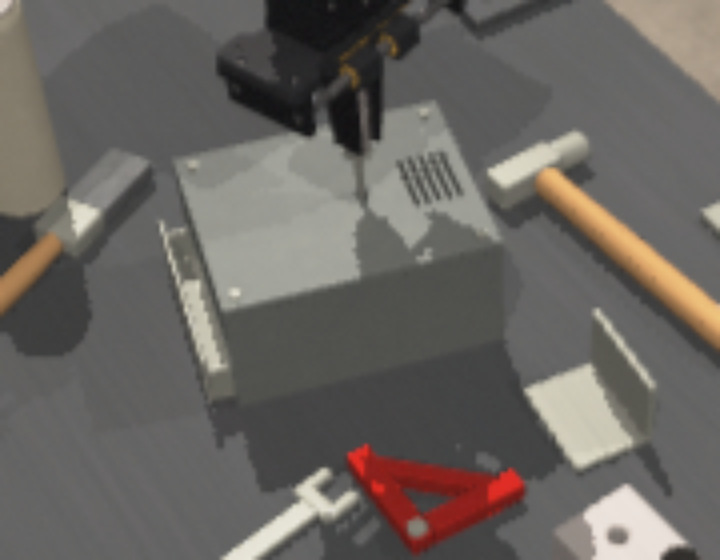

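```bash
python3 -m crank '[[-0.1,0.5,0,0,0,0],[-0.1,0.5,0,0,0,0],[-0.1,0.5,0,0,0,0],[-0.1,0.5,0,0,0,0],[-0.1,0.5,0,0,0,0]]'
```

```text
t: 10.5
eef_pos: [596.7, 186.6, 150.3]
tcp_rot: [-1.572, -0.002, 0.348]
ft_force: [-2.6, -1.2, 6.3]
opening: 0.146
```

```bash
python3 -m crank '[[0,0.3,0,0,0,0],[0,0.3,0,0,0,0],[0,0.3,0,0,0,0],[0,0.3,0,0,0,0],[0,0.3,0,0,0,0]]'
```

```text
t: 11.0
eef_pos: [596.7, 186.6, 150.5]
tcp_rot: [-1.572, -0.002, 0.348]
ft_force: [-2.1, 0.0, 7.7]
opening: 0.141
```

```bash
python3 -m crank '[[0,0.3,0,0,0,0],[0,0.3,0,0,0,0],[0,0.3,0,0,0,0],[0,0.3,0,0,0,0],[0,0.3,0,0,0,0]]';python3 - <<'E'
from h import *
import cv2
p,d=vision.read_camera('side'); cv2.imwrite('pics/side6f.png',p); cv2.imwrite('pics/side6.png',cv2.resize(p[120:260,160:340],None,fx=4,fy=4))
go([596.55,186.6,150],20)
E
```

```text
t: 11.5
eef_pos: [596.7, 186.6, 150.7]
tcp_rot: [-1.572, -0.002, 0.348]
ft_force: [-1.2, -0.9, 5.7]
opening: 0.145
from [596.69 186.6  150.74] rot [-90.08  -0.13  19.93] t 11.55 F [-2.2  -0.75  6.19] open 0.15
shift [-0.13  0.74  0.05] turn [ 0.08 -0.07  0.13]
```

View pics/side6.png

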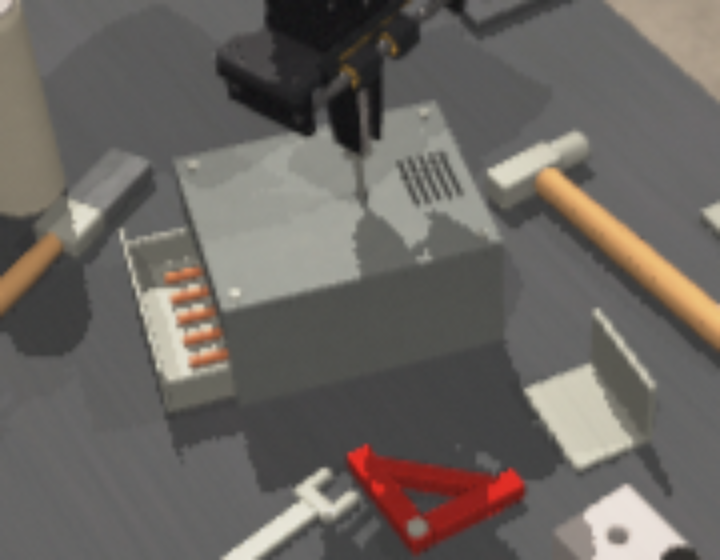

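```bash
python3 -m crank '[[-0.1,0.6,0,0,0,0],[-0.1,0.6,0,0,0,0],[-0.1,0.6,0,0,0,0],[-0.1,0.6,0,0,0,0],[-0.1,0.6,0,0,0,0]]';python3 - <<'E'
from h import *
import cv2
p,d=vision.read_camera('side'); cv2.imwrite('pics/side7.png',cv2.resize(p[165:235,180:240],None,fx=8,fy=8,interpolation=cv2.INTER_CUBIC))
a=math.radians(-15); c=np.array([596.7,186.6])-20*np.array([math.cos(a),math.sin(a)])
for q in [(122,232),(167,405)]:
    w=plane('side',(q[0]+.5)/4-.5+160,(q[1]+.5)/4-.5+120,50); e=w[:2]-c
    print(w,'box x',e@[math.cos(a),math.sin(a)],'y',e@[-math.sin(a),math.cos(a)])
go([596.55,186.6,150],20)
E
```

```text
t: 12.05
eef_pos: [596.6, 186.6, 150.6]
tcp_rot: [-1.572, -0.003, 0.348]
ft_force: [-1.8, -0.4, 6.2]
opening: 0.148
[451.24 296.23  50.  ] box x -148.87489316658446 y 68.24306894693208
[403.67 126.91  50.  ] box x -151.0022093661528 y -107.61084915978995
from [596.6  186.58 150.64] rot [-90.09  -0.15  19.93] t 12.1 F [-1.91 -0.68  6.73] open 0.15
shift [-0.04  0.64  0.04] turn [ 0.09 -0.07  0.15]
```

View pics/side7.png

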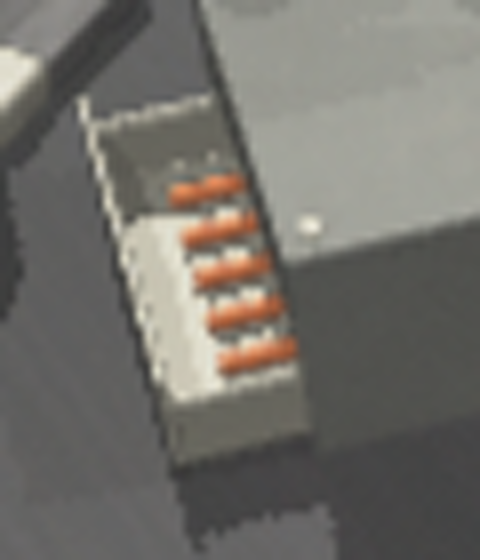

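```bash
python3 -m crank '[[0,-5,0,0,0,0],[0,-15,0,0,0,0],[0,-27,0,0,0,0],[0,-39,0,0,0,0],[0,-45,0,0,0,0]]';python3 -c "
from h import *
go([596.55,186.6,230],20)"
```

```text
t: 12.6
eef_pos: [596.8, 186.7, 197.4]
tcp_rot: [-1.573, -0.004, 0.348]
ft_force: [-0.7, 0.2, -0.9]
opening: 0.146
from [596.85 186.67 197.36] rot [-90.1   -0.26  19.93] t 12.6 F [-0.66  0.21 -0.95] open 0.146
shift [ -0.16 -32.64  -0.02] turn [ 0.1  -0.07  0.26]
```

```bash
python3 -m crank '[[-2,-20,-10,0,0,0.2],[-16,-34,-45,0,0,0.2],[-31,-34,-88,0,0,0.2],[-47,-34,-132,0,0,0.2],[-63,-34,-176,0,0,0.2]]';python3 -c "
from h import *
go([583,-147.2,225],19.95)"
```

```text
t: 13.1
eef_pos: [597.2, -1.8, 231.9]
tcp_rot: [-1.573, -0.001, 0.348]
ft_force: [1.2, -0.1, -0.8]
opening: 0.143
from [597.18  -1.79 231.92] rot [-90.12  -0.08  19.97] t 13.1 F [ 1.22 -0.13 -0.83] open 0.143
shift [ -62.99    7.1  -131.81] turn [0.12 0.02 0.08]
```

```bash
python3 -m crank '[[-21,0,-44,0.1,0,0],[-42,0,-88,0.1,0,0],[-63,5,-132,0.1,0,0.1],[-63,7,-132,0.1,0,0.1],[-63,7,-132,0.1,0,0.1]]';python3 -c "
from h import *
go([583,-147.2,180],19.95)"
```

```text
t: 13.6
eef_pos: [582.7, -148.4, 224.9]
tcp_rot: [-1.57, 0.001, 0.346]
ft_force: [0.2, 0.4, -1.3]
opening: 0.145
from [ 582.66 -148.39  224.91] rot [-89.98   0.04  19.83] t 13.6 F [ 0.19  0.44 -1.27] open 0.145
shift [ 0.75 44.91  0.99] turn [-0.02 -0.12 -0.04]
```

```bash
python3 -m crank '[[0.7,15,1,0,-0.1,0],[0.7,32,1,0,-0.1,0],[0.7,47,1,0,-0.1,0],[0.7,47,1,0,-0.1,0],[0.7,47,1,0,-0.1,0]]';python3 - <<'E'
from h import *
import cv2
go([583,-147.2,176],19.95)
for n,b in (('wrist',(140,260,210,350)),('side',(200,300,270,400))):
    c=vision.calibration(n); p,d=vision.read_camera(n); cv2.imwrite(f'pics/{n}8.png',p)
    cv2.imwrite(f'pics/{n}8z.png',cv2.resize(p[b[0]:b[1],b[2]:b[3]],None,fx=5,fy=5,interpolation=cv2.INTER_CUBIC))
E
```

```text
t: 14.1
eef_pos: [583.3, -146.2, 178.5]
tcp_rot: [-1.571, 0.001, 0.349]
ft_force: [0.4, -0.5, -0.7]
opening: 0.142
from [ 583.28 -146.22  178.47] rot [-89.98   0.03  20.  ] t 14.1 F [ 0.4  -0.51 -0.72] open 0.142
shift [-0.6   2.47 -0.83] turn [-0.02  0.05 -0.03]
```

View pics/wrist8z.png

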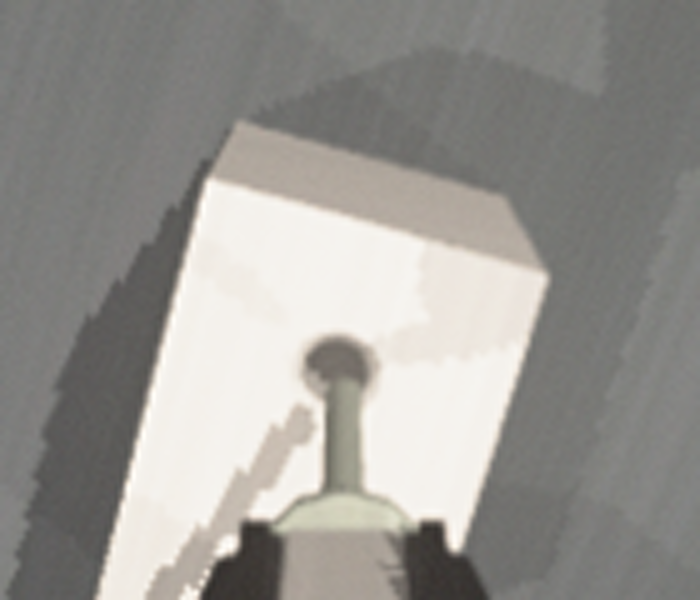

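View pics/side8z.png

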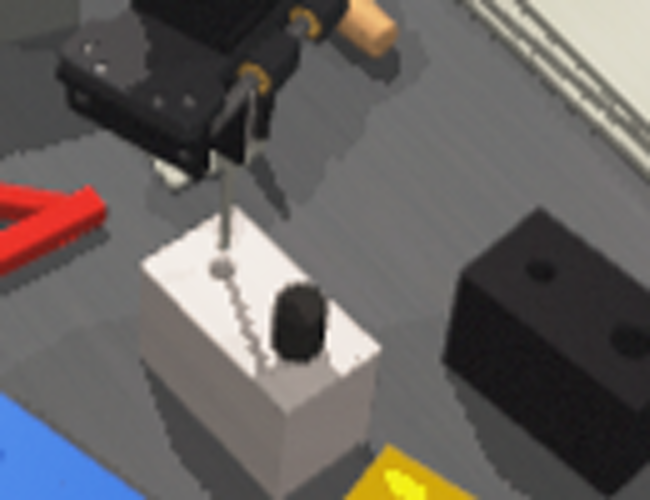

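```bash
python3 -m crank '[[-0.6,4,-0.6,0,0,0],[-0.6,9,-0.6,0,0,0],[-0.6,14,-0.6,0,0,0],[-0.6,20,-0.6,0,0,0]]';python3 -c "
from h import *
go([583,-147.2,91],19.95)"
```

```text
t: 14.6
eef_pos: [583.1, -147.5, 158.5]
tcp_rot: [-1.571, -0.0, 0.349]
ft_force: [0.2, 0.1, -1.8]
opening: 0.147
from [ 583.06 -147.52  158.51] rot [-90.03  -0.02  19.97] t 14.6 F [ 0.24  0.07 -1.83] open 0.147
shift [ 0.03 67.51  0.36] turn [0.03 0.02 0.02]
```

In the hole by about 7 mm with no contact; I'll continue down.

```bash
python3 -m crank '[[0,8,0.2,0,0,0],[0,20,0.2,0,0,0],[0,32,0.2,0,0,0],[0,44,0.2,0,0,0],[0,50,0.2,0,0,0]]';python3 -c "
from h import *
go([583,-147.2,91],19.95)"
```

```text
t: 15.1
eef_pos: [582.5, -147.2, 106.8]
tcp_rot: [-1.57, 0.001, 0.348]
ft_force: [-1.0, -0.1, -1.0]
opening: 0.145
from [ 582.54 -147.2   106.79] rot [-89.96   0.06  19.97] t 15.1 F [-0.96 -0.06 -0.99] open 0.145
shift [ 0.45 15.79 -0.17] turn [-0.04  0.02 -0.06]
```

```bash
python3 -m crank '[[0.4,5,0,0,0,0],[0.4,9,0,0,0,0],[0.4,12,0,0,0,0],[0.4,13.5,0,0,0,0],[0.4,13.5,0,0,0,0]]';python3 -c "
from h import *
go([583,-147.2,91],19.95)"
```

```text
t: 15.6
eef_pos: [582.9, -147.1, 93.4]
tcp_rot: [-1.57, 0.001, 0.349]
ft_force: [0.0, -1.1, -0.8]
opening: 0.146
from [ 582.94 -147.06   93.37] rot [-89.97   0.05  19.97] t 15.6 F [ 0.04 -1.08 -0.82] open 0.146
shift [ 0.01  2.37 -0.15] turn [-0.03  0.02 -0.05]
```

```bash
python3 -m crank '[[0,1,0,0,0,0],[0,2,0,0,0,0],[0,2.2,0,0,0,0],[0,2.2,0,0,0,0]]'
```

```text
t: 16.0
eef_pos: [582.9, -147.1, 91.2]
tcp_rot: [-1.57, 0.001, 0.348]
ft_force: [1.1, -0.9, -0.4]
opening: 0.146
```

```bash
python3 -m crank '[[0,0.5,0,0,0,0],[0,0.8,0,0,0,0],[0,0.8,0,0,0,0]]'
```

```text
t: 16.3
eef_pos: [583.0, -147.1, 90.8]
tcp_rot: [-1.571, 0.001, 0.349]
ft_force: [-1.5, 0.3, 4.1]
opening: 0.143
```

```bash
python3 -m crank '[[0,0,0,0,0,0],[0,0,0,0,0,0],[0,0,0,0,0,0],[0,0,0,0,0,0]]' 0.45; python3 -m crank '[[0,-10,0,0,0,0],[0,-30,0,0,0,0],[0,-60,0,0,0,0],[0,-95,0,0,0,0],[0,-130,0,0,0,0]]'
```

```text
t: 16.7
eef_pos: [583.0, -147.1, 90.7]
tcp_rot: [-1.57, 0.001, 0.348]
ft_force: [-0.4, -0.4, -0.3]
opening: 0.417
t: 17.2
eef_pos: [582.9, -147.0, 222.7]
tcp_rot: [-1.571, 0.001, 0.348]
ft_force: [0.1, 0.9, -0.5]
opening: 0.447
```

```bash
python3 -m crank '[[0,-20,-20,0,0,0],[0,-40,-40,0,0,0],[0,-40,-40,0,0,0],[0,-40,-40,0,0,0]]';python3 - <<'E'
from h import *
import cv2
go([583,-147.2,176],19.95)
for n,b in (('wrist',(110,260,210,350)),('side',(110,310,170,400)),('scene',(140,290,200,390))):
    c=vision.calibration(n); p,d=vision.read_camera(n); cv2.imwrite(f'pics/{n}9.png',p)
    np.save(f'pics/{n}9pose.npy',c['pose'])
    k=3 if n!='wrist' else 4
    cv2.imwrite(f'pics/{n}9z.png',cv2.resize(p[b[0]:b[1],b[2]:b[3]],None,fx=k,fy=k,interpolation=cv2.INTER_CUBIC))
E
```

```text
t: 17.6
eef_pos: [596.2, -184.4, 262.5]
tcp_rot: [-1.57, 0.001, 0.348]
ft_force: [-0.2, -0.0, -1.1]
opening: 0.449
from [ 596.15 -184.44  262.53] rot [-89.97   0.03  19.93] t 17.6 F [-0.19 -0.02 -1.1 ] open 0.449
shift [ 0.38 86.55 39.45] turn [-0.03 -0.02 -0.03]
```

View pics/wrist9z.png

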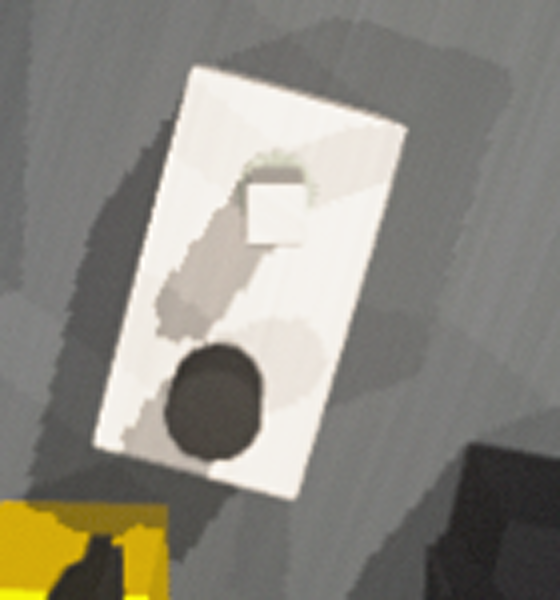

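View pics/side9z.png

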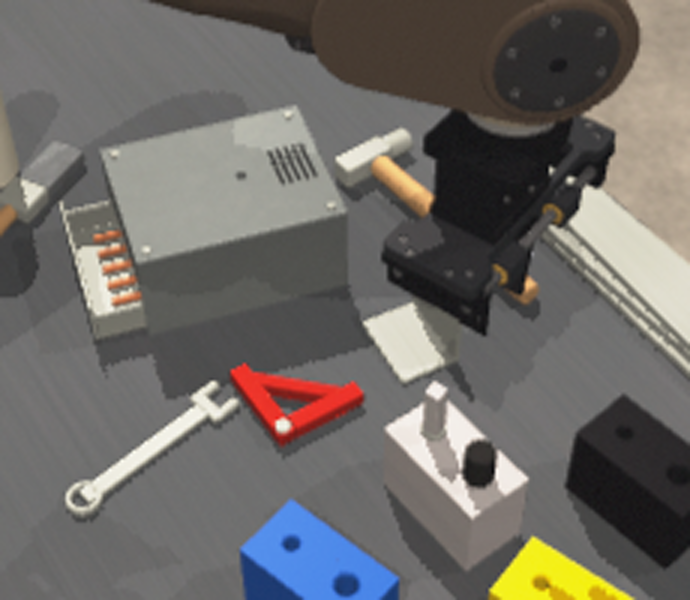

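View pics/scene9z.png

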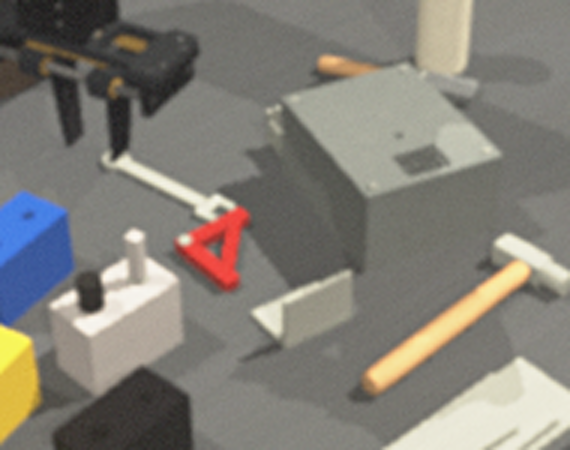

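Run:
```python
from h import *
cal=dict(vision.calibration('wrist')); cal['pose']=np.load('pics/wrist9pose.npy')
w=((276+.5)/4-.5+210,(214+.5)/4-.5+110); print('pin top',plane('wrist',*w,134,cal))
s=((435.5+.5)/3-.5+170,(390+.5)/3-.5+110)
print(plane('side',*s,134), tri(ray('wrist',*w,cal),ray('side',*s)))
s=env.state(); print(s['qvel'],s['ft_force'],s['t'])
job.job_done()
```

```text
pin top [ 583.32 -146.59  134.  ]
[ 581.04 -146.83  134.  ] (array([ 582.63, -146.29,  132.41]), np.float64(1.8017434301347934))
[ 0.   -0.   -0.01 -0.    0.   -0.  ] [ 0.95 -0.4   0.22] 17.75
the job is handed in; nothing more can be done
```

The tray is out and the pin is back in its own hole in the block. I handed the job in at about 17.8 s. No pass or fail result came back.

- **Pressing the latch:** I took the pin from the block and lowered it into the access hole, meeting the striker about 28 mm down. I pressed about 7.5 mm and held for over 2 s. The highest force reading was about 8 N. I read force only at the end of each move, so a brief higher peak would not have shown.
- **Tray:** The side picture taken before I let the latch up put the front panel about 49 mm out, against 50 mm fully out. The last picture still shows it out.
- **Pin:** It went back without jamming. As the collar met the block the force rose by about 5 N, at the same height where I had gripped it at the start.
- **Last checks:** The wrist camera puts the pin's top about 0.5 mm from where it started, and the pin looks upright. Its height came out at 132 mm against the expected 134 mm, and the wrist and side views disagree by about 2 mm. Both are within the camera calibration error.
- **Other objects:** Nothing else appears to have moved in the last pictures, and the gripper was clear of everything.

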